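# Stand the bud vases on their coasters

## Task

Four stoneware bud vases stand loose on the desk: a large and a small round one, a large and a small square one. Stand each one upright in the middle of the cork coaster of its own shape and size, the square vases turned so that their sides run along the coaster's edges, and set each down gently, without dropping it or tipping any over. Leave the white cup and the black candle tin where they are.

Things in the scene. Friction and masses are not known exactly. Their poses are not given: they have to be found in the camera images.
- vase_round_large: Large round bud vase of beige stoneware, loose, about 0.3 kg: flat foot 56 mm across, round belly 68 mm across from 30 to 55 mm up, tapering to a straight round neck 30 mm in diameter from 92 mm up to the rim at 140 mm (dark mouth, treated as solid). Grip it by the neck from above. Origin: centre of its underside; z up.
- vase_round_small: Small round bud vase of the same stoneware, loose, about 0.12 kg: foot 40 mm across, belly 46 mm across from 15 to 28 mm up, straight round neck 24 mm in diameter from 48 mm up to the rim at 90 mm. Origin: centre of its underside; z up.
- vase_square_large: Large square bud vase of the same stoneware, loose, about 0.35 kg: square body 60 x 60 mm up to 84 mm, a 46 mm square step up to 92 mm, then a square neck 30 x 30 mm up to the rim at 140 mm. Its x and y axes are perpendicular to the flat sides of body and neck (which line up). Origin: centre of its underside; z up.
- vase_square_small: Small square bud vase of the same stoneware, loose, about 0.13 kg: square body 40 x 40 mm up to 40 mm, a 32 mm square step up to 48 mm, then a square neck 24 x 24 mm up to the rim at 90 mm. Its x and y axes are perpendicular to the flat sides of body and neck. Origin: centre of its underside; z up.
- coaster_round_large: Large round cork coaster, 100 mm in diameter, 6 mm thick, fixed flat on the desk. Origin: centre of its underside; z up.
- coaster_round_small: Small round cork coaster, 66 mm in diameter, 6 mm thick, fixed flat on the desk. Origin: centre of its underside; z up.
- coaster_square_large: Large square cork coaster, 92 x 92 mm, 6 mm thick, fixed flat on the desk; x and y axes perpendicular to its edges. Origin: centre of its underside; z up.
- coaster_square_small: Small square cork coaster, 64 x 64 mm, 6 mm thick, fixed flat on the desk; x and y axes perpendicular to its edges. Origin: centre of its underside; z up.
- cup: White ceramic cup without a handle, loose, wide open mouth 72 mm across, 75 mm high; not part of the job. Origin: centre of its underside; z up.
- candle: Black candle tin, loose, 66 mm in diameter, 50 mm high, cream wax on top; not part of the job. Origin: centre of its underside; z up.
Mind the look-alikes: they are no part of the job. Leave any purple or turquoise look-alike of the coaster_round_small alone. Leave any red look-alike of the vase_square_large alone.

How it is judged (in metres and radians):
At the end, for the whole second after the job is handed in: Each vase stands at rest and released on the top of the coaster of its own shape and size, upright within 0.08 rad, its centre within 12 mm of the coaster's centre; the square vases' sides are within 15 degrees of parallel to their coaster's edges (horizontal distance between vase_round_large and coaster_round_large below 0.012 m and angle between each of vase_round_large, vase_round_small, vase_square_large, vase_square_small's own z axis and vertical below 0.08 rad and z of vase_round_large in the frame of coaster_round_large between 0.003 and 0.009 m and linear speed of each of vase_round_large, vase_round_small, vase_square_large, vase_square_small below 0.01 m/s and angular speed of each of vase_round_large, vase_round_small, vase_square_large, vase_square_small below 0.1 rad/s and horizontal distance between vase_round_small and coaster_round_small below 0.012 m and z of vase_round_small in the frame of coaster_round_small between 0.003 and 0.009 m and horizontal distance between vase_square_large and coaster_square_large below 0.012 m and z of vase_square_large in the frame of coaster_square_large between 0.003 and 0.009 m and (angle between the x axis of vase_square_large and the x axis of coaster_square_large, either way round below 0.26 rad or angle between the x axis of vase_square_large and the y axis of coaster_square_large, either way round below 0.26 rad) and horizontal distance between vase_square_small and coaster_square_small below 0.012 m and z of vase_square_small in the frame of coaster_square_small between 0.003 and 0.009 m and (angle between the x axis of vase_square_small and the x axis of coaster_square_small, either way round below 0.26 rad or angle between the x axis of vase_square_small and the y axis of coaster_square_small, either way round below 0.26 rad)); the robot touches nothing.
It fails at once if a vase is tipped over (more than 35 degrees) (angle between any of vase_round_large, vase_round_small, vase_square_large, vase_square_small's own z axis and vertical above 0.61 rad).
It fails at once if a vase is dropped or slammed on its coaster (over 0.4 m/s, as after a fall of 1 cm, just above it) ((linear speed of vase_round_large above 0.4 m/s and horizontal distance between vase_round_large and coaster_round_large below 0.04 m and z of vase_round_large in the frame of coaster_round_large below 0.03 m) or (linear speed of vase_round_small above 0.4 m/s and horizontal distance between vase_round_small and coaster_round_small below 0.04 m and z of vase_round_small in the frame of coaster_round_small below 0.03 m) or (linear speed of vase_square_large above 0.4 m/s and horizontal distance between vase_square_large and coaster_square_large below 0.04 m and z of vase_square_large in the frame of coaster_square_large below 0.03 m) or (linear speed of vase_square_small above 0.4 m/s and horizontal distance between vase_square_small and coaster_square_small below 0.04 m and z of vase_square_small in the frame of coaster_square_small below 0.03 m)).
It fails at once if the cup or the candle tin is shifted by more than 15 mm (distance of any of cup, candle from where it was at the start of the episode above 0.015 m).
It also fails if it takes over 115 s, if anything falls off the work surface, if the arm or the gripper's body presses on something with over 40 N, if the wrist force passes 120 N, or if a joint passes its speed limit or range.

## Robot

A 6-joint arm with a two-finger parallel gripper is mounted at the origin on the work surface. World frame = base frame: x ahead of the robot, y to its left, z up, the work surface at z = 0. Lengths are in mm, angles in rad, forces in N, time in s.
With the tool pointing down it reaches from about 400 to 925 mm from the base axis. Payload 12.5 kg.
Tool frame: the origin (TCP) lies at the very end of the fingers, on their centre line; the grasp point (between the pads) lies grip_depth behind it (grip_depth is the distance from the TCP to the grasp point, in mm); z points along the fingers, y is the line along which they close (so a half turn about z gives the same grasp; the last joint's range is limited). The gripper opens to 95 mm and grips with 3 to 60 N. Pads are 20 mm wide; open, the fingers measure 119 mm over their backs; the gripper's body (75 mm by 180 mm) begins 59 mm behind the grasp point.
Start: joints at [1.012, 0.491, 1.559, -0, 1.092, -0.106], TCP at [273.415, 562.042, 214.661] pointing down, gripper open.
Joint ranges: [-3.1, 3.1], [-0.84, 2.19], [0.05, 2.79], [-1.13, 4.28], [0.06, 2.93], [-2.69, 2.69]. Speed limits (rad/s): [2.22, 2.22, 2.79, 3.14, 3.14, 3.14].

## Interface

Orientations are given as [roll, pitch, yaw] about the fixed x, y, z axes, in that order (R = Rz(yaw) Ry(pitch) Rx(roll)).
In Python, from cell import state, read_camera, job_done, grip_depth gives the robot as it stands.
- The arm moves only by the tool drive_tool, never from a script. Its argument "targets" is a list of rows, each an object with "jaw": the opening, from 0 (shut) to 1 (fully open); "travel": the shift along the tool's x, y, z in m, a list of three; "twist": the turn about the tool's z in rad. In form: [{"jaw": jaw, "travel": [tx, ty, tz], "twist": twist}, ...]. A call has 1 to 8 rows; each row is the pose to reach, as a shift and turn from the pose commanded when the call began, along the tool's axes at that moment; what a row does not reach only later rows make up. A row lasts 1/12 s, in which the tool goes at most 41.7 mm and 7.16 degrees, less where a joint would pass 70% of its speed; a pose out of reach is approached as far as the arm can. A call with a gripper value outside its range is refused whole. The fingers move at their own pace and stop on an object; the grip force is fixed at half the most. Time passes only in rows, so rows that repeat a pose let the fingers close. It gives the time, the measured TCP pose, the force, the opening and the grip force at its end, in the units of the state.
- state(): the state, without advancing time (a new reading comes with each control period).
- read_camera(name): name is "scene" or "top" or "wrist"; returns a dict with "frame" (420x560x3 uint8, red, green, blue), "fx", "fy", "cx", "cy" (pixels), "R" (3x3) and "t" (3): a world point X has camera coordinates R X + t. Camera axes: x right, y down, z forward; pixel columns grow to the right and rows downward; lengths in mm; the calibration is good to about 2 mm. A picture is of the moment at which its call begins. There is no depth.
- job_done(): hands the job in; it is judged then, once.
The state is a dict: "t": time; "joints": joint angles; "qvel": joint speeds; "tau": joint torques, N m; "eef_pos": TCP position; "tcp_rot": TCP orientation; "ft_force": force on the tool from outside, world axes, zero at the start; "moment": the same for the moment, N m; "opening": opening from 0.0 (shut) to 1.0 (fully open); "grip_force": force on a finger pad.
Only numpy, scipy, OpenCV 4.12 (cv2) and the standard library are available. Lean on these libraries where they do the work, as an engineer would, in place of code of your own. Each camera call takes 0.05 s, during which the arm holds its last target. There are 200 camera calls.

## Working session

There is one attempt and no reset: what is moved stays moved. The work goes in short steps, Python scripts to look and compute and a tool call to move; the robot and the scene stay as the last step left them, time stands still between calls to the robot, and variables do not carry over. Pictures are saved under pics/ and viewed, at most 14 in all, crops included, and the job is handed in when it is done.

Besides the shell and the picture viewer there is one more tool, called as name(argument=value, ...), one argument or row to a line, values as JSON. drive_tool: Moves the arm, as the interface text tells. Its arguments: {"type":"object","properties":{"targets":{"type":"array"}},"required":["targets"]}

```bash
mkdir -p pics
python3 - <<'E'
from cell import state, read_camera, grip_depth
import cv2,pickle
print(grip_depth, state())
for n in("top","scene"):
    c=read_camera(n); pickle.dump(c,open(n+".pkl","wb"))
    cv2.imwrite(f"pics/{n}0.png",cv2.resize(c["frame"][:,:,::-1],(800,600),interpolation=cv2.INTER_CUBIC))
    print(n,c["fx"],c["cx"],c["cy"],c["R"],c["t"])
E
```

```text
18.8 {'t': 0.0, 'joints': array([ 1.01237573e+00,  4.91556250e-01,  1.55947910e+00, -1.91255273e-05,
        1.09167331e+00, -1.05607103e-01]), 'qvel': array([ 0.00025198,  0.00051036,  0.00106133,  0.00039931, -0.00120807,
        0.00062942]), 'tau': array([ 2.90277640e-04, -6.12612176e+01, -2.58173615e+01,  6.92852656e-02,
        4.82651917e-02, -8.05009972e-05]), 'eef_pos': array([273.28915712, 561.8033128 , 214.05359043]), 'tcp_rot': array([-3.14048108e+00, -1.00770815e-04,  2.68878793e+00]), 'ft_force': array([-0.39612045,  0.11217626,  0.21993383]), 'moment': array([ 0.02845697, -0.02467656, -0.04300506]), 'grip_force': 0.0, 'opening': 1.0004782294512156}
top 404.0851361837121 281.87681910960026 206.935308425718 [[-0.02040725 -0.9997093  -0.01283967]
 [-0.98418323  0.02234739 -0.17573832]
 [ 0.17597416  0.00905025 -0.98435318]] [  24.43306188  544.61459896 1059.4585208 ]
scene 428.1063795235663 272.5047863485108 212.2306637361895 [[ 0.70155273  0.71260438 -0.00433104]
 [ 0.46592152 -0.46327736 -0.75385093]
 [-0.53920395  0.52684826 -0.65703121]] [-380.19028455 -203.33805455 1595.19321363]
```

View pics/top0.png

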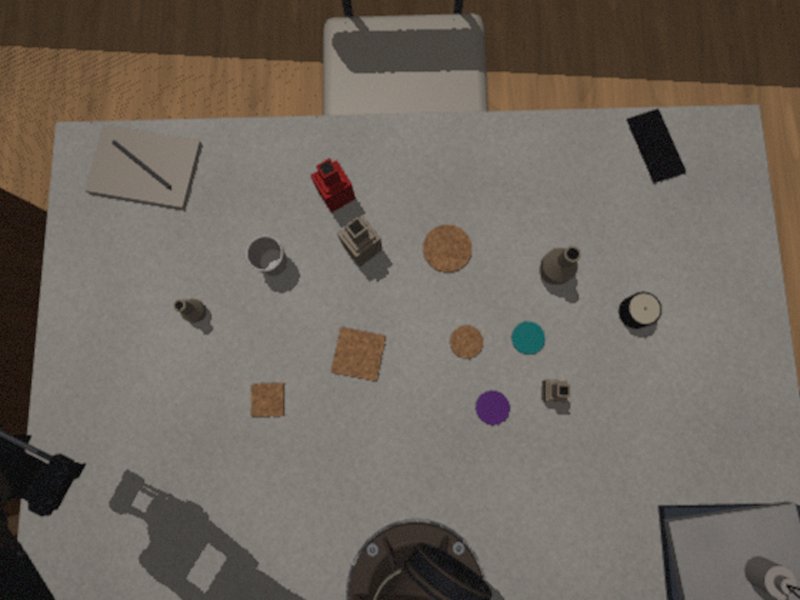

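View pics/scene0.png

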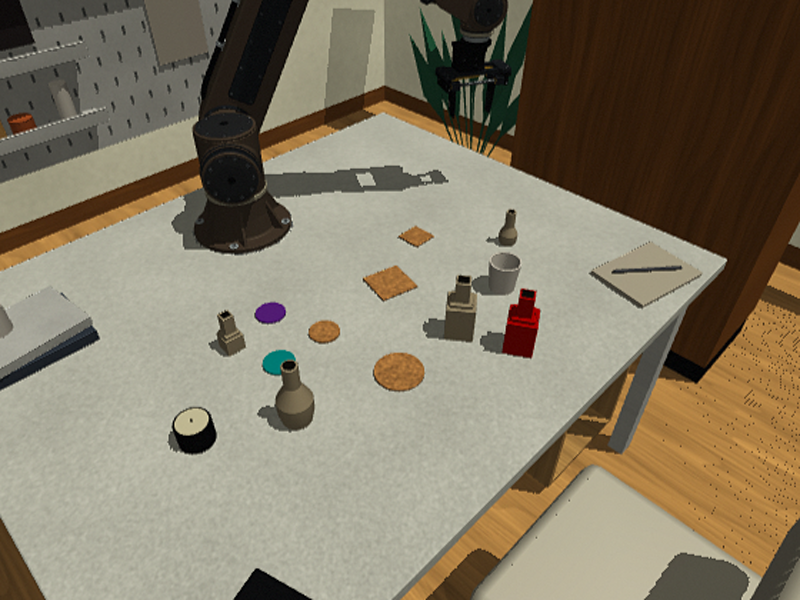

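The top view has the cork coasters at (447,248) large round, (466,342) small round, (359,354) large square and (268,399) small square. The vase rims are at (572,254) large round, (181,305) small round, (357,229) large square and (563,391) small square. The cup is at (267,250), the candle at (641,309), and the red vase is beside the large square one. I'll make enlarged crops and segment the coasters.

```bash
cat > h.py <<'E'
import numpy as np,cv2,pickle
def ray(c,u,v,z):
    R=np.array(c["R"]);t=np.array(c["t"]);o=-R.T@t
    d=R.T@np.array([(u-c["cx"])/c["fx"],(v-c["cy"])/c["fy"],1])
    return (o+d*(z-o[2])/d[2])[:2]
def proj(c,p):
    X=np.array(c["R"])@np.array(p,float)+np.array(c["t"]);return X[:2]/X[2]*c["fx"]+[c["cx"],c["cy"]]
def load(n):return pickle.load(open(n+".pkl","rb"))
E
python3 - <<'E'
from h import *
c=load("top");f=c["frame"]
hsv=cv2.cvtColor(f,cv2.COLOR_RGB2HSV)
m=cv2.inRange(hsv,(5,90,60),(20,255,255));m[:100]=0;m[:,:60]=0
n,l,s,ce=cv2.connectedComponentsWithStats(m)
for i in range(1,n):
    if s[i,4]>200:
        p=np.argwhere(l==i)[:,::-1].astype(float)
        w=np.array([ray(c,*q,6) for q in p],np.float32)
        print(s[i,4],ce[i].round(1),w.mean(0).round(1),cv2.minAreaRect(w))
for k,(x0,x1,y0,y1) in enumerate([(110,290,110,260),(360,470,160,290)]):
    s=4 if k==0 else 4.5
    cv2.imwrite(f"pics/crop{k}.png",cv2.resize(cv2.convertScaleAbs(f[y0:y1,x0:x1,::-1],alpha=1.6),None,fx=s,fy=s,interpolation=cv2.INTER_CUBIC))
E
```

```text
2102 [551.4 157.4] [ 682.4 -767.9] ((613.49853515625, -746.2338256835938), (67.1121826171875, 498.3616943359375), 82.01570892333984)
872 [312.9 173.6] [648.3 -78.4] ((647.474853515625, -78.80316162109375), (92.4730224609375, 95.29965209960938), 88.453857421875)
1045 [250.6 247.5] [439.2 102.9] ((439.3045349121094, 102.63395690917969), (91.18753814697266, 90.36711120605469), 77.84687042236328)
406 [326.3 239. ] [ 458.4 -109.5] ((458.5742492675781, -110.17184448242188), (60.97651290893555, 62.050350189208984), 43.3588752746582)
524 [187.  279.6] [354.3 279.7] ((354.1143493652344, 279.94232177734375), (63.10243606567383, 61.2900276184082), 0.9255737066268921)
```

View pics/crop0.png

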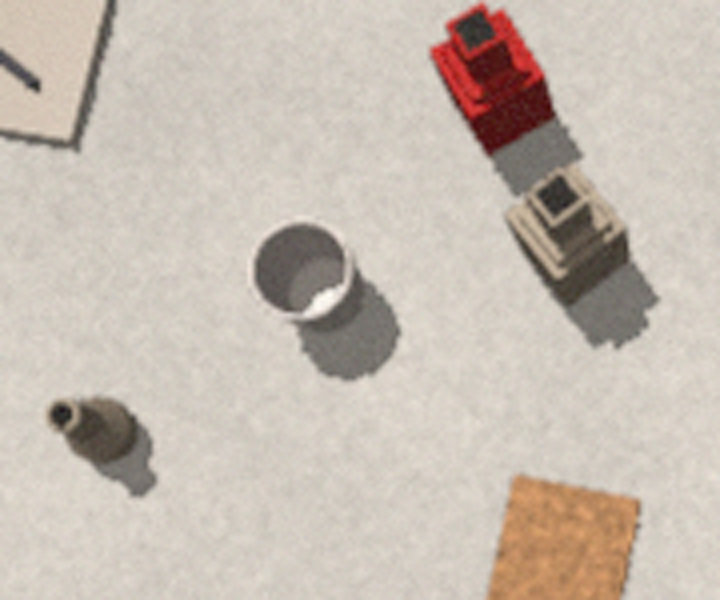

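View pics/crop1.png

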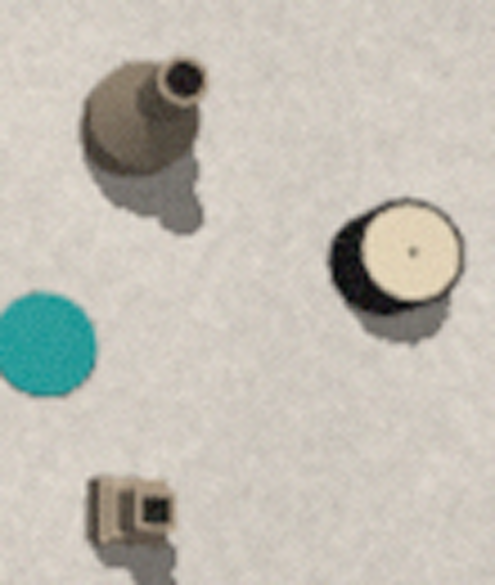

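In the crops the rim centres are: large square at (558,196), small round (64,414), large round (184,80) in crop 1, small square (155,509) in crop 1. The cup is at (303,271) and the candle at (413,251) in crop 1. The large square vase is rotated about 40°, with body-top corners at (507,214), (566,272) and (628,230).

Run:
```python
from h import *
c=load("top");s=load("scene")
A=lambda x,y:((x+.5)/4-.5+110,(y+.5)/4-.5+110)
B=lambda x,y:((x+.5)/4.5-.5+360,(y+.5)/4.5-.5+160)
for n,q,z in [("sqL",A(558,196),140),("rdS",A(64,414),90),("cup",A(303,271),75),("rdL",B(184,80),140),("sqS",B(155,509),90),("candle",B(413,251),50),("red",A(475,30),140)]:
    w=ray(c,*q,z);p=proj(s,[*w,z]);print(n,w.round(1),np.round((p+.5)/.7-.5,1))
def yaw(a,b,z):
    d=ray(c,*b,z)-ray(c,*a,z);return np.degrees(np.arctan2(d[1],d[0])),np.hypot(*d)
print(yaw(A(507,214),A(566,272),84),yaw(A(566,272),A(628,230),84))
print(yaw(B(97,476),B(93,540),40),yaw(B(141,485),B(175,486),90),yaw(B(175,486),B(172,530),90))
x=c["frame"][int(A(558,196)[1])-14:,int(A(558,196)[0])-16:][:34,:34]
y=c["frame"][int(B(155,509)[1])-12:,int(B(155,509)[0])-20:][:34,:34]
g=load("scene")["frame"]
im=np.hstack([cv2.resize(cv2.convertScaleAbs(k[:,:,::-1],alpha=1.6),(400,400),interpolation=cv2.INTER_CUBIC) for k in(x,y)])
cv2.imwrite("pics/rims.png",im)
```

```text
sqL [656.6  93.4] [464.2 279.8]
rdS [530.3 425.6] [511.8 211.6]
cup [627.8 273.1] [504.7 260.9]
rdL [ 597.9 -290.3] [289.4 365.4]
sqS [ 360.5 -270.6] [226.  314.7]
candle [ 511.  -446.6] [191.7 422. ]
red [770.8 147.1] [528.5 294. ]
(np.float64(-136.17998507024302), np.float64(57.335846042162004)) (np.float64(-56.18936777091437), np.float64(50.67332147663721))
(np.float64(172.78074025166646), np.float64(37.79105926754146)) (np.float64(-92.86483282969728), np.float64(19.250391211061284)) (np.float64(172.0317596381317), np.float64(24.82200584558646))
```

View pics/rims.png

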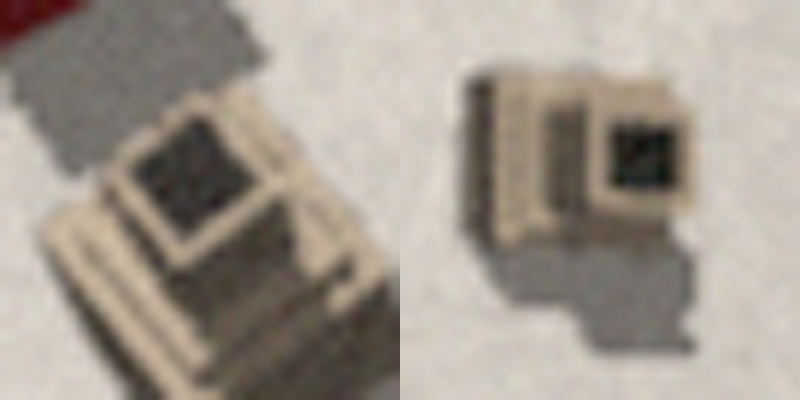

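The predicted rims match the scene picture to within about 1 px. The estimated yaw is about 40° for the large square vase and about -4° for the small one. The large square coaster sits at -12° and the small one at 1°. I'll start with the small round vase.

```bash
cat > go.py <<'E'
import sys,numpy as np
from cell import state
# usage: go.py x y z yawdeg [x y z yaw ...]: shifts in tool axes (m) from the present pose
s=state();p=s["eef_pos"];w=s["tcp_rot"][2]
print("at",p.round(1),"yaw",np.degrees(w).round(1),"j",np.round(s["joints"],2),"t",round(s["t"],1))
a=np.array(sys.argv[1:],float).reshape(-1,4)
c,q=np.cos(w),np.sin(w)
for x,y,z,g in a:
    d=np.array([x,y,z])-p
    tw=-(np.radians(g)-w);tw=(tw+np.pi)%(2*np.pi)-np.pi
    print(np.round([(c*d[0]+q*d[1])/1e3,(q*d[0]-c*d[1])/1e3,-d[2]/1e3],4),"twist",round(tw,3),"dist",np.linalg.norm(d).round())
E
python3 go.py 530 425.6 160 154.1
```

```text
at [273.3 561.8 214.1] yaw 154.1 j [ 1.01  0.49  1.56  0.    1.09 -0.11] t 0.1
[-0.2905 -0.0102  0.0541] twist -0.001 dist 296.0
```

drive_tool(
  targets=[
    {"jaw": 0.7,"travel": [-0.29,-0.0105,0.0],"twist": 0},
    {"jaw": 0.7,"travel": [-0.29,-0.0105,0.0],"twist": 0},
    {"jaw": 0.7,"travel": [-0.29,-0.0105,0.0],"twist": 0},
    {"jaw": 0.7,"travel": [-0.29,-0.0105,0.0],"twist": 0},
    {"jaw": 0.7,"travel": [-0.29,-0.0105,0.0],"twist": 0},
    {"jaw": 0.7,"travel": [-0.29,-0.0105,0.0],"twist": 0},
    {"jaw": 0.7,"travel": [-0.29,-0.0105,0.0],"twist": 0},
    {"jaw": 0.7,"travel": [-0.29,-0.0105,0.0],"twist": 0},
  ],
)

```text
t: 0.77
eef_pos: [535.1, 421.8, 213.7]
tcp_rot: [-3.141, 0.001, 2.684]
ft_force: [-0.1, 0.1, -0.7]
opening: 0.703
grip_force: 0.0
```

```bash
cat > wr.py <<'E'
import sys,cv2
from cell import read_camera,state
from h import *
# wr.py name x y z ...: wrist picture with projected points marked
c=read_camera("wrist");im=c["frame"][:,:,::-1].copy()
for k in np.array(sys.argv[2:],float).reshape(-1,3):
    u=proj(c,k);print("proj",k,u.round(1));cv2.drawMarker(im,tuple(int(round(v)) for v in u),(0,255,0),cv2.MARKER_CROSS,12,1)
pickle.dump(c,open("wrist.pkl","wb"));cv2.imwrite(f"pics/{sys.argv[1]}.png",im)
print(state()["eef_pos"].round(1))
E
python3 wr.py w1 530.3 425.6 90; python3 go.py 530.3 425.6 56 154.1
```

```text
proj [530.3 425.6  90. ] [283.9 194.9]
[532.4 423.4 213.7]
at [532.4 423.4 213.7] yaw 153.8 j [ 0.57  0.57  1.41 -0.    1.16 -0.54] t 0.8
[0.0028 0.0011 0.1577] twist -0.005 dist 158.0
```

View pics/w1.png

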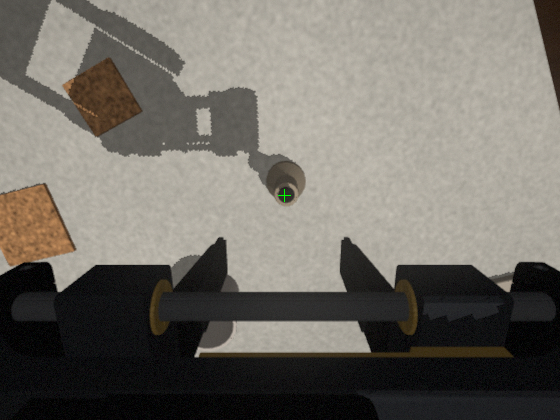

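The mark sits on the rim at (285,195), so the estimates are good. I'll descend straight.

drive_tool(
  targets=[
    {"jaw": 0.6,"travel": [0,0,0.03],"twist": 0},
    {"jaw": 0.6,"travel": [0,0,0.065],"twist": 0},
    {"jaw": 0.6,"travel": [0,0,0.1],"twist": 0},
    {"jaw": 0.6,"travel": [0,0,0.13],"twist": 0},
    {"jaw": 0.6,"travel": [0,0,0.15],"twist": 0},
    {"jaw": 0.6,"travel": [0,0,0.158],"twist": 0},
    {"jaw": 0.6,"travel": [0,0,0.158],"twist": 0},
    {"jaw": 0.6,"travel": [0,0,0.158],"twist": 0},
  ],
)

```text
t: 1.48
eef_pos: [529.4, 426.4, 57.4]
tcp_rot: [3.141, 0.0, 2.689]
ft_force: [0.0, -0.2, 1.1]
opening: 0.6
grip_force: 0.0
```

drive_tool(
  targets=[
    {"jaw": 0.15,"travel": [0,0,0],"twist": 0},
    {"jaw": 0.15,"travel": [0,0,0],"twist": 0},
    {"jaw": 0.15,"travel": [0,0,0],"twist": 0},
    {"jaw": 0.15,"travel": [0,0,0],"twist": 0},
    {"jaw": 0.15,"travel": [0,0,0],"twist": 0},
    {"jaw": 0.15,"travel": [0,0,0],"twist": 0},
    {"jaw": 0.15,"travel": [0,0,0],"twist": 0},
    {"jaw": 0.15,"travel": [0,0,0],"twist": 0},
  ],
)

```text
t: 2.15
eef_pos: [529.7, 425.8, 56.9]
tcp_rot: [3.141, 0.0, 2.689]
ft_force: [0.3, -0.0, 2.8]
opening: 0.251
grip_force: 29.9
```

drive_tool(
  targets=[
    {"jaw": 0.15,"travel": [0,0,-0.015],"twist": 0},
    {"jaw": 0.15,"travel": [0,0,-0.05],"twist": 0},
    {"jaw": 0.15,"travel": [0,0,-0.09],"twist": 0},
    {"jaw": 0.15,"travel": [0,0,-0.13],"twist": 0},
    {"jaw": 0.15,"travel": [0,0,-0.165],"twist": 0},
    {"jaw": 0.15,"travel": [-0.0053,-0.0164,-0.18],"twist": 0},
    {"jaw": 0.15,"travel": [-0.0153,-0.0464,-0.18],"twist": 0},
    {"jaw": 0.15,"travel": [-0.0263,-0.0824,-0.18],"twist": 0},
  ],
)

```text
t: 2.82
eef_pos: [517.0, 340.3, 237.3]
tcp_rot: [3.14, 0.001, 2.691]
ft_force: [1.0, 0.0, -2.5]
opening: 0.248
grip_force: 29.9
```

drive_tool(
  targets=[
    {"jaw": 0.15,"travel": [-0.012,-0.036,0],"twist": 0},
    {"jaw": 0.15,"travel": [-0.024,-0.072,0],"twist": 0},
    {"jaw": 0.15,"travel": [-0.036,-0.108,0],"twist": 0},
    {"jaw": 0.15,"travel": [-0.048,-0.144,0],"twist": 0},
    {"jaw": 0.15,"travel": [-0.06,-0.18,0],"twist": 0},
    {"jaw": 0.15,"travel": [-0.072,-0.216,0],"twist": 0},
    {"jaw": 0.15,"travel": [-0.084,-0.252,0],"twist": 0},
    {"jaw": 0.15,"travel": [-0.096,-0.288,0],"twist": 0},
  ],
)

```text
t: 3.48
eef_pos: [476.7, 37.5, 236.6]
tcp_rot: [-3.142, -0.0, 2.689]
ft_force: [1.1, -0.5, -0.8]
opening: 0.249
grip_force: 29.9
```

drive_tool(
  targets=[
    {"jaw": 0.15,"travel": [-0.012,-0.036,0],"twist": 0},
    {"jaw": 0.15,"travel": [-0.024,-0.072,0],"twist": 0},
    {"jaw": 0.15,"travel": [-0.035,-0.103,0],"twist": 0},
    {"jaw": 0.15,"travel": [-0.043,-0.126,0],"twist": 0},
    {"jaw": 0.15,"travel": [-0.048,-0.142,0],"twist": 0},
    {"jaw": 0.15,"travel": [-0.048,-0.142,0],"twist": 0},
    {"jaw": 0.15,"travel": [-0.048,-0.142,0],"twist": 0},
    {"jaw": 0.15,"travel": [-0.048,-0.142,0],"twist": 0},
  ],
)

```text
t: 4.15
eef_pos: [458.5, -109.0, 236.5]
tcp_rot: [3.141, -0.0, 2.689]
ft_force: [0.3, -0.1, -1.4]
opening: 0.252
grip_force: 29.9
```

```bash
python3 wr.py w2 458.4 -109.5 6; python3 go.py 458.4 -109.5 63.5 154.06
```

```text
proj [ 458.4 -109.5    6. ] [282.2 180.2]
[ 458.6 -108.7  236.5]
at [ 458.6 -108.7  236.5] yaw 154.1 j [-0.37  0.25  1.89  0.    1.   -1.49] t 4.2
[-0.0002 -0.0008  0.173 ] twist 0.001 dist 173.0
```

View pics/w2.png

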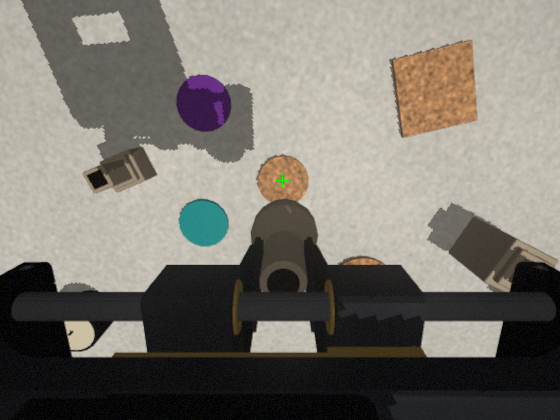

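The coaster mark is on target and the vase hangs straight. I'll lower it gently.

drive_tool(
  targets=[
    {"jaw": 0.15,"travel": [0,-0.0005,0.03],"twist": 0},
    {"jaw": 0.15,"travel": [0,-0.0005,0.065],"twist": 0},
    {"jaw": 0.15,"travel": [0,-0.0005,0.1],"twist": 0},
    {"jaw": 0.15,"travel": [0,-0.0005,0.13],"twist": 0},
    {"jaw": 0.15,"travel": [0,-0.0005,0.15],"twist": 0},
    {"jaw": 0.15,"travel": [0,-0.0005,0.16],"twist": 0},
    {"jaw": 0.15,"travel": [0,-0.0005,0.165],"twist": 0},
    {"jaw": 0.15,"travel": [0,-0.0005,0.169],"twist": 0},
  ],
)

```text
t: 4.87
eef_pos: [458.5, -109.2, 67.2]
tcp_rot: [3.141, -0.001, 2.69]
ft_force: [0.3, -0.3, -1.9]
opening: 0.249
grip_force: 29.9
```

drive_tool(
  targets=[
    {"jaw": 0.15,"travel": [0,0,0.001],"twist": 0},
    {"jaw": 0.15,"travel": [0,0,0.002],"twist": 0},
    {"jaw": 0.15,"travel": [0,0,0.003],"twist": 0},
    {"jaw": 0.15,"travel": [0,0,0.004],"twist": 0},
    {"jaw": 0.15,"travel": [0,0,0.005],"twist": 0},
    {"jaw": 0.15,"travel": [0,0,0.0055],"twist": 0},
    {"jaw": 0.15,"travel": [0,0,0.0055],"twist": 0},
    {"jaw": 0.15,"travel": [0,0,0.0055],"twist": 0},
  ],
)

```text
t: 5.53
eef_pos: [458.7, -110.1, 62.8]
tcp_rot: [3.141, 0.001, 2.689]
ft_force: [-0.3, 0.7, 6.3]
opening: 0.247
grip_force: 30.0
```

drive_tool(
  targets=[
    {"jaw": 0.6,"travel": [0,0,0],"twist": 0},
    {"jaw": 0.6,"travel": [0,0,0],"twist": 0},
    {"jaw": 0.6,"travel": [0,0,0],"twist": 0},
    {"jaw": 0.6,"travel": [0,0,0],"twist": 0},
    {"jaw": 0.6,"travel": [0,0,-0.02],"twist": 0},
    {"jaw": 0.6,"travel": [0,0,-0.055],"twist": 0},
    {"jaw": 0.6,"travel": [0,0,-0.095],"twist": 0},
    {"jaw": 0.6,"travel": [0,0,-0.135],"twist": 0},
  ],
)

```text
t: 6.2
eef_pos: [457.8, -109.8, 198.5]
tcp_rot: [-3.142, -0.002, 2.689]
ft_force: [0.7, 0.8, -0.1]
opening: 0.596
grip_force: 0.0
```

```bash
python3 go.py 597.9 -290.3 200 154.06
```

```text
at [ 457.8 -109.8  198.5] yaw 154.1 j [-0.38  0.29  1.94  0.    0.91 -1.49] t 6.2
[-0.205  -0.101  -0.0015] twist -0.0 dist 228.0
```

drive_tool(
  targets=[
    {"jaw": 0.7,"travel": [-0.034,-0.017,-0.01],"twist": 0},
    {"jaw": 0.7,"travel": [-0.068,-0.034,-0.01],"twist": 0},
    {"jaw": 0.7,"travel": [-0.102,-0.051,-0.01],"twist": 0},
    {"jaw": 0.7,"travel": [-0.136,-0.068,-0.01],"twist": 0},
    {"jaw": 0.7,"travel": [-0.17,-0.085,-0.01],"twist": 0},
    {"jaw": 0.7,"travel": [-0.204,-0.101,-0.01],"twist": 0},
    {"jaw": 0.7,"travel": [-0.204,-0.101,-0.01],"twist": 0},
    {"jaw": 0.7,"travel": [-0.204,-0.101,-0.01],"twist": 0},
  ],
)

```text
t: 6.87
eef_pos: [597.7, -291.1, 205.7]
tcp_rot: [3.141, -0.002, 2.687]
ft_force: [-0.1, 0.6, 0.2]
opening: 0.696
grip_force: 0.0
```

```bash
python3 wr.py w3 597.9 -290.3 140; python3 go.py 597.9 -290.3 101 154.06
```

```text
proj [ 597.9 -290.3  140. ] [283.5 219.7]
[ 597.2 -290.1  206.2]
at [ 597.2 -290.1  206.2] yaw 154.0 j [-0.55  0.56  1.46  0.    1.12 -1.67] t 6.9
[-8.000e-04  1.000e-04  1.052e-01] twist -0.001 dist 105.0
```

View pics/w3.png

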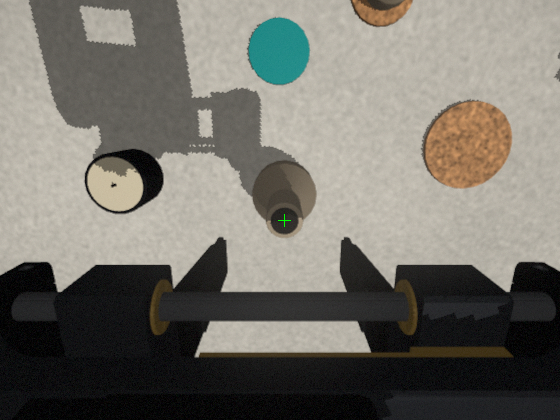

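The mark is on the large round vase's rim at (284,220). I'll descend and grip.

drive_tool(
  targets=[
    {"jaw": 0.7,"travel": [0,0,0.02],"twist": 0},
    {"jaw": 0.7,"travel": [0,0,0.05],"twist": 0},
    {"jaw": 0.7,"travel": [0,0,0.08],"twist": 0},
    {"jaw": 0.7,"travel": [0,0,0.098],"twist": 0},
    {"jaw": 0.7,"travel": [0,0,0.105],"twist": 0},
    {"jaw": 0.7,"travel": [0,0,0.105],"twist": 0},
    {"jaw": 0.7,"travel": [0,0,0.105],"twist": 0},
    {"jaw": 0.4,"travel": [0,0,0.105],"twist": 0},
  ],
)

```text
t: 7.58
eef_pos: [598.1, -290.1, 103.9]
tcp_rot: [-3.141, 0.002, 2.689]
ft_force: [-0.9, -0.3, -0.4]
opening: 0.669
grip_force: 0.0
```

drive_tool(
  targets=[
    {"jaw": 0.2,"travel": [0,0,0],"twist": 0},
    {"jaw": 0.2,"travel": [0,0,0],"twist": 0},
    {"jaw": 0.2,"travel": [0,0,0],"twist": 0},
    {"jaw": 0.2,"travel": [0,0,0],"twist": 0},
    {"jaw": 0.2,"travel": [0,0,0],"twist": 0},
    {"jaw": 0.2,"travel": [0,0,0],"twist": 0},
    {"jaw": 0.2,"travel": [0,0,0],"twist": 0},
    {"jaw": 0.2,"travel": [0,0,0],"twist": 0},
  ],
)

```text
t: 8.25
eef_pos: [597.6, -290.1, 102.2]
tcp_rot: [3.142, 0.0, 2.689]
ft_force: [-0.5, -0.3, 2.2]
opening: 0.315
grip_force: 30.0
```

```bash
python3 go.py 648 -78.5 160 154.06
```

```text
at [ 597.6 -290.1  102.2] yaw 154.1 j [-0.55  0.66  1.56  0.    0.91 -1.67] t 8.2
[ 0.0473  0.2123 -0.0578] twist -0.0 dist 225.0
```

drive_tool(
  targets=[
    {"jaw": 0.2,"travel": [0,0,-0.015],"twist": 0},
    {"jaw": 0.2,"travel": [0,0,-0.04],"twist": 0},
    {"jaw": 0.2,"travel": [0.002,0.01,-0.06],"twist": 0},
    {"jaw": 0.2,"travel": [0.008,0.036,-0.06],"twist": 0},
    {"jaw": 0.2,"travel": [0.016,0.072,-0.06],"twist": 0},
    {"jaw": 0.2,"travel": [0.024,0.108,-0.06],"twist": 0},
    {"jaw": 0.2,"travel": [0.032,0.144,-0.06],"twist": 0},
    {"jaw": 0.2,"travel": [0.04,0.18,-0.06],"twist": 0},
  ],
)

```text
t: 8.92
eef_pos: [640.2, -109.0, 161.6]
tcp_rot: [-3.142, -0.001, 2.688]
ft_force: [1.1, -0.5, -3.5]
opening: 0.311
grip_force: 30.0
```

drive_tool(
  targets=[
    {"jaw": 0.2,"travel": [0.005,0.021,0],"twist": 0},
    {"jaw": 0.2,"travel": [0.007,0.032,0],"twist": 0},
    {"jaw": 0.2,"travel": [0.007,0.032,0.005],"twist": 0},
    {"jaw": 0.2,"travel": [0.007,0.032,0.02],"twist": 0},
    {"jaw": 0.2,"travel": [0.007,0.032,0.035],"twist": 0},
    {"jaw": 0.2,"travel": [0.007,0.032,0.043],"twist": 0},
    {"jaw": 0.2,"travel": [0.007,0.032,0.047],"twist": 0},
    {"jaw": 0.2,"travel": [0.007,0.032,0.049],"twist": 0},
  ],
)

```text
t: 9.58
eef_pos: [647.8, -79.7, 112.3]
tcp_rot: [-3.141, -0.001, 2.688]
ft_force: [-0.8, -0.5, -3.5]
opening: 0.312
grip_force: 30.0
```

drive_tool(
  targets=[
    {"jaw": 0.2,"travel": [0,0,0.001],"twist": 0},
    {"jaw": 0.2,"travel": [0,0,0.002],"twist": 0},
    {"jaw": 0.2,"travel": [0,0,0.003],"twist": 0},
    {"jaw": 0.2,"travel": [0,0,0.004],"twist": 0},
    {"jaw": 0.2,"travel": [0,0,0.005],"twist": 0},
    {"jaw": 0.2,"travel": [0,0,0.0055],"twist": 0},
    {"jaw": 0.2,"travel": [0,0,0.0055],"twist": 0},
    {"jaw": 0.2,"travel": [0,0,0.0055],"twist": 0},
  ],
)

```text
t: 10.25
eef_pos: [648.3, -78.9, 108.2]
tcp_rot: [3.141, 0.001, 2.689]
ft_force: [-1.0, -0.3, 2.6]
opening: 0.31
grip_force: 30.0
```

drive_tool(
  targets=[
    {"jaw": 0.65,"travel": [0,0,0],"twist": 0},
    {"jaw": 0.65,"travel": [0,0,0],"twist": 0},
    {"jaw": 0.65,"travel": [0,0,0],"twist": 0},
    {"jaw": 0.65,"travel": [0,0,0],"twist": 0},
    {"jaw": 0.65,"travel": [0,0,-0.015],"twist": 0},
    {"jaw": 0.65,"travel": [0,0,-0.04],"twist": 0},
    {"jaw": 0.65,"travel": [0,0,-0.075],"twist": 0},
    {"jaw": 0.65,"travel": [0,0,-0.1],"twist": 0},
  ],
)

```text
t: 10.92
eef_pos: [648.3, -78.9, 209.8]
tcp_rot: [3.141, 0.001, 2.689]
ft_force: [1.0, 0.0, 0.7]
opening: 0.649
grip_force: 0.0
```

```bash
python3 go.py 361 -270.6 200 86
```

```text
at [648.3 -78.9 209.8] yaw 154.1 j [-0.22  0.54  1.49  0.    1.11 -1.34] t 10.9
[ 0.1745 -0.2981  0.0098] twist 1.188 dist 346.0
```

drive_tool(
  targets=[
    {"jaw": 0.6,"travel": [0.017,-0.03,0],"twist": 0.119},
    {"jaw": 0.6,"travel": [0.035,-0.06,0],"twist": 0.238},
    {"jaw": 0.6,"travel": [0.052,-0.089,0],"twist": 0.356},
    {"jaw": 0.6,"travel": [0.07,-0.119,0],"twist": 0.475},
    {"jaw": 0.6,"travel": [0.087,-0.149,0],"twist": 0.594},
    {"jaw": 0.6,"travel": [0.105,-0.179,0],"twist": 0.713},
    {"jaw": 0.6,"travel": [0.122,-0.209,0],"twist": 0.832},
    {"jaw": 0.6,"travel": [0.14,-0.239,0],"twist": 0.95},
  ],
)

```text
t: 11.58
eef_pos: [416.3, -233.1, 207.7]
tcp_rot: [3.141, 0.0, 1.733]
ft_force: [0.6, -1.4, 0.3]
opening: 0.603
grip_force: 0.0
```

```bash
python3 go.py 361 -270.6 200 86
```

```text
at [ 416.3 -233.1  207.7] yaw 99.3 j [-0.65  0.29  1.92  0.    0.93 -0.81] t 11.6
[-0.028  -0.0606  0.0077] twist 0.232 dist 67.0
```

drive_tool(
  targets=[
    {"jaw": 0.6,"travel": [-0.014,-0.031,0],"twist": 0.119},
    {"jaw": 0.6,"travel": [-0.025,-0.055,0],"twist": 0.215},
    {"jaw": 0.6,"travel": [-0.028,-0.0624,0],"twist": 0.238},
    {"jaw": 0.6,"travel": [-0.028,-0.0624,0.03],"twist": 0.238},
    {"jaw": 0.6,"travel": [-0.028,-0.0624,0.05],"twist": 0.238},
    {"jaw": 0.6,"travel": [-0.028,-0.0624,0.05],"twist": 0.238},
    {"jaw": 0.6,"travel": [-0.028,-0.0624,0.05],"twist": 0.238},
    {"jaw": 0.6,"travel": [-0.028,-0.0624,0.05],"twist": 0.238},
  ],
)

```text
t: 12.25
eef_pos: [361.5, -270.7, 158.5]
tcp_rot: [3.141, 0.0, 1.502]
ft_force: [0.1, 0.8, -0.2]
opening: 0.598
grip_force: 0.0
```

```bash
python3 wr.py w4 361 -270.6 90;  python3 go.py 361 -270.6 57 86
```

```text
proj [ 361.  -270.6   90. ] [281.2 220. ]
[ 361.5 -270.7  158.6]
at [ 361.5 -270.7  158.6] yaw 86.0 j [-0.79  0.33  2.03  0.    0.78 -0.72] t 12.3
[ 1.000e-04 -5.000e-04  1.016e-01] twist 0.001 dist 102.0
```

View pics/w4.png

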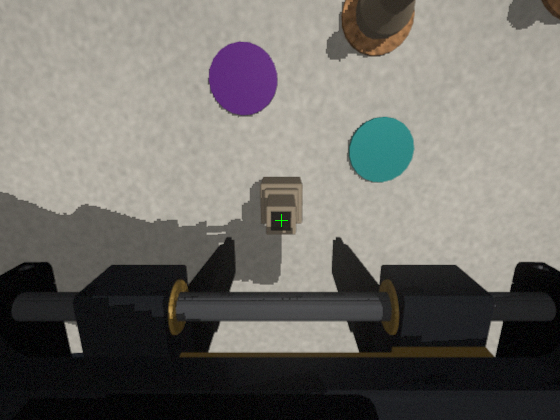

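The mark is on the small square vase's mouth (281,220), and its edges line up with the picture within about 1–2°.

drive_tool(
  targets=[
    {"jaw": 0.6,"travel": [0,0,0.02],"twist": 0},
    {"jaw": 0.6,"travel": [0,0,0.05],"twist": 0},
    {"jaw": 0.6,"travel": [0,0,0.08],"twist": 0},
    {"jaw": 0.6,"travel": [0,0,0.096],"twist": 0},
    {"jaw": 0.6,"travel": [0,0,0.101],"twist": 0},
    {"jaw": 0.6,"travel": [0,0,0.101],"twist": 0},
    {"jaw": 0.6,"travel": [0,0,0.101],"twist": 0},
    {"jaw": 0.4,"travel": [0,0,0.101],"twist": 0},
  ],
)

```text
t: 12.97
eef_pos: [361.4, -271.0, 57.9]
tcp_rot: [3.14, 0.001, 1.501]
ft_force: [0.5, -0.0, 0.6]
opening: 0.569
grip_force: 0.0
```

drive_tool(
  targets=[
    {"jaw": 0.15,"travel": [0,0,0],"twist": 0},
    {"jaw": 0.15,"travel": [0,0,0],"twist": 0},
    {"jaw": 0.15,"travel": [0,0,0],"twist": 0},
    {"jaw": 0.15,"travel": [0,0,0],"twist": 0},
    {"jaw": 0.15,"travel": [0,0,0],"twist": 0},
    {"jaw": 0.15,"travel": [0,0,0],"twist": 0},
    {"jaw": 0.15,"travel": [0,0,0],"twist": 0},
    {"jaw": 0.15,"travel": [0,0,0],"twist": 0},
  ],
)

```text
t: 13.63
eef_pos: [360.8, -270.5, 56.5]
tcp_rot: [-3.141, -0.0, 1.501]
ft_force: [-1.0, 0.9, -1.1]
opening: 0.252
grip_force: 30.0
```

```bash
python3 go.py 490 -160 240 86 490 180 240 86 354 280 240 91
```

```text
at [ 360.8 -270.5   56.5] yaw 86.0 j [-0.79  0.51  2.13  0.    0.5  -0.72] t 13.6
[ 0.1193  0.1212 -0.1835] twist -0.0 dist 250.0
[ 0.4584  0.0974 -0.1835] twist -0.0 dist 503.0
[ 0.5487 -0.0453 -0.1835] twist -0.088 dist 580.0
```

drive_tool(
  targets=[
    {"jaw": 0.15,"travel": [0,0,-0.015],"twist": 0},
    {"jaw": 0.15,"travel": [0,0,-0.05],"twist": 0},
    {"jaw": 0.15,"travel": [0,0,-0.09],"twist": 0},
    {"jaw": 0.15,"travel": [0,0,-0.13],"twist": 0},
    {"jaw": 0.15,"travel": [0,0,-0.165],"twist": 0},
    {"jaw": 0.15,"travel": [0.012,0.012,-0.183],"twist": 0},
    {"jaw": 0.15,"travel": [0.036,0.036,-0.183],"twist": 0},
    {"jaw": 0.15,"travel": [0.063,0.063,-0.183],"twist": 0},
  ],
)

```text
t: 14.3
eef_pos: [428.5, -212.2, 241.1]
tcp_rot: [3.139, 0.002, 1.498]
ft_force: [-0.5, -0.4, -1.4]
opening: 0.251
grip_force: 30.0
```

drive_tool(
  targets=[
    {"jaw": 0.15,"travel": [0.028,0.029,0],"twist": 0},
    {"jaw": 0.15,"travel": [0.056,0.058,0],"twist": 0},
    {"jaw": 0.15,"travel": [0.094,0.055,0],"twist": 0},
    {"jaw": 0.15,"travel": [0.132,0.052,0],"twist": 0},
    {"jaw": 0.15,"travel": [0.17,0.05,0],"twist": 0},
    {"jaw": 0.15,"travel": [0.208,0.047,0],"twist": 0},
    {"jaw": 0.15,"travel": [0.246,0.044,0],"twist": 0},
    {"jaw": 0.15,"travel": [0.284,0.042,0],"twist": 0},
  ],
)

```text
t: 14.97
eef_pos: [489.2, 70.1, 239.5]
tcp_rot: [-3.141, -0.0, 1.501]
ft_force: [2.3, 1.1, -1.3]
opening: 0.254
grip_force: 30.0
```

drive_tool(
  targets=[
    {"jaw": 0.15,"travel": [0.038,-0.003,0],"twist": 0},
    {"jaw": 0.15,"travel": [0.075,-0.005,0],"twist": -0.02},
    {"jaw": 0.15,"travel": [0.111,-0.008,0],"twist": -0.04},
    {"jaw": 0.15,"travel": [0.131,-0.039,0],"twist": -0.06},
    {"jaw": 0.15,"travel": [0.151,-0.071,0],"twist": -0.08},
    {"jaw": 0.15,"travel": [0.171,-0.103,0],"twist": -0.088},
    {"jaw": 0.15,"travel": [0.188,-0.13,0],"twist": -0.088},
    {"jaw": 0.15,"travel": [0.2015,-0.15,0],"twist": -0.088},
  ],
)

```text
t: 15.63
eef_pos: [351.9, 280.6, 239.5]
tcp_rot: [-3.141, 0.0, 1.59]
ft_force: [0.6, 0.3, -1.8]
opening: 0.255
grip_force: 30.0
```

drive_tool(
  targets=[
    {"jaw": 0.15,"travel": [0,0,0.01],"twist": 0},
    {"jaw": 0.15,"travel": [0,0,0.04],"twist": 0},
    {"jaw": 0.15,"travel": [0,0,0.07],"twist": 0},
    {"jaw": 0.15,"travel": [0,0,0.09],"twist": 0},
    {"jaw": 0.15,"travel": [0,0,0.1],"twist": 0},
    {"jaw": 0.15,"travel": [0,0,0.1],"twist": 0},
    {"jaw": 0.15,"travel": [0,0,0.1],"twist": 0},
    {"jaw": 0.15,"travel": [0,0,0.1],"twist": 0},
  ],
)

```text
t: 16.3
eef_pos: [354.6, 279.9, 140.3]
tcp_rot: [3.141, -0.001, 1.589]
ft_force: [0.2, 0.4, -1.6]
opening: 0.251
grip_force: 30.0
```

```bash
python3 wr.py w5 354.3 279.8 6 386.3 247.8 6 322.3 247.8 6;  python3 go.py 354.3 279.8 63 91
```

```text
proj [354.3 279.8   6. ] [281.7 199.5]
proj [386.3 247.8   6. ] [312.4 230.4]
proj [322.3 247.8   6. ] [249.8 229.3]
[354.7 279.9 140.5]
at [354.7 279.9 140.5] yaw 91.0 j [0.52 0.36 2.05 0.   0.73 0.5 ] t 16.4
[-0.0001 -0.0004  0.0775] twist 0.0 dist 77.0
```

View pics/w5.png

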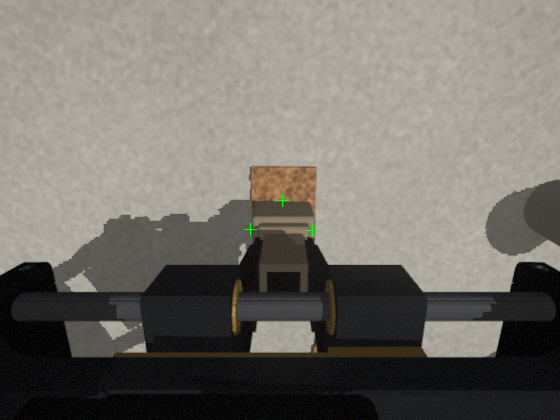

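The coaster's visible edge runs (250,167)–(316,167), so it lies about 1 mm right of and 2 mm above the prediction. The vase is aligned with it. I'll nudge and lower.

drive_tool(
  targets=[
    {"jaw": 0.15,"travel": [0.0015,0.001,0.015],"twist": 0},
    {"jaw": 0.15,"travel": [0.0015,0.001,0.035],"twist": 0},
    {"jaw": 0.15,"travel": [0.0015,0.001,0.053],"twist": 0},
    {"jaw": 0.15,"travel": [0.0015,0.001,0.063],"twist": 0},
    {"jaw": 0.15,"travel": [0.0015,0.001,0.068],"twist": 0},
    {"jaw": 0.15,"travel": [0.0015,0.001,0.071],"twist": 0},
    {"jaw": 0.15,"travel": [0.0015,0.001,0.072],"twist": 0},
    {"jaw": 0.15,"travel": [0.0015,0.001,0.073],"twist": 0},
  ],
)

```text
t: 17.02
eef_pos: [355.6, 281.5, 67.3]
tcp_rot: [3.14, -0.001, 1.589]
ft_force: [0.3, -0.6, -0.5]
opening: 0.25
grip_force: 30.0
```

drive_tool(
  targets=[
    {"jaw": 0.15,"travel": [0,0,0.001],"twist": 0},
    {"jaw": 0.15,"travel": [0,0,0.002],"twist": 0},
    {"jaw": 0.15,"travel": [0,0,0.003],"twist": 0},
    {"jaw": 0.15,"travel": [0,0,0.004],"twist": 0},
    {"jaw": 0.15,"travel": [0,0,0.0045],"twist": 0},
    {"jaw": 0.15,"travel": [0,0,0.005],"twist": 0},
    {"jaw": 0.15,"travel": [0,0,0.005],"twist": 0},
    {"jaw": 0.15,"travel": [0,0,0.005],"twist": 0},
  ],
)

```text
t: 17.68
eef_pos: [355.3, 281.3, 62.5]
tcp_rot: [3.141, -0.0, 1.589]
ft_force: [-2.4, -2.9, 15.4]
opening: 0.246
grip_force: 30.0
```

drive_tool(
  targets=[
    {"jaw": 0.6,"travel": [0,0,-0.0005],"twist": 0},
    {"jaw": 0.6,"travel": [0,0,-0.0005],"twist": 0},
    {"jaw": 0.6,"travel": [0,0,-0.0005],"twist": 0},
    {"jaw": 0.6,"travel": [0,0,-0.0005],"twist": 0},
    {"jaw": 0.6,"travel": [0,0,-0.02],"twist": 0},
    {"jaw": 0.6,"travel": [0,0,-0.055],"twist": 0},
    {"jaw": 0.6,"travel": [0,0,-0.095],"twist": 0},
    {"jaw": 0.6,"travel": [0,0,-0.135],"twist": 0},
  ],
)

```text
t: 18.35
eef_pos: [354.7, 280.9, 197.9]
tcp_rot: [-3.14, 0.001, 1.589]
ft_force: [-0.4, 0.3, 0.2]
opening: 0.595
grip_force: 0.0
```

```bash
python3 go.py 656.6 93.4 215 130
```

```text
at [354.7 280.9 197.9] yaw 91.0 j [0.52 0.27 1.98 0.   0.89 0.51] t 18.4
[-0.193   0.2984 -0.0171] twist -0.68 dist 356.0
```

drive_tool(
  targets=[
    {"jaw": 0.7,"travel": [-0.02,0.03,-0.01],"twist": -0.08},
    {"jaw": 0.7,"travel": [-0.04,0.062,-0.017],"twist": -0.17},
    {"jaw": 0.7,"travel": [-0.062,0.095,-0.017],"twist": -0.26},
    {"jaw": 0.7,"travel": [-0.083,0.128,-0.017],"twist": -0.35},
    {"jaw": 0.7,"travel": [-0.104,0.16,-0.017],"twist": -0.44},
    {"jaw": 0.7,"travel": [-0.125,0.193,-0.017],"twist": -0.53},
    {"jaw": 0.7,"travel": [-0.146,0.226,-0.017],"twist": -0.62},
    {"jaw": 0.7,"travel": [-0.165,0.255,-0.017],"twist": -0.68},
  ],
)

```text
t: 19.02
eef_pos: [614.9, 119.2, 213.2]
tcp_rot: [-3.141, -0.0, 2.273]
ft_force: [0.1, -0.2, -0.5]
opening: 0.703
grip_force: 0.0
```

```bash
python3 go.py 656.6 93.4 215 130
```

```text
at [614.9 119.2 213.2] yaw 130.2 j [ 0.09  0.49  1.56 -0.    1.09 -0.62] t 19.0
[-0.0467  0.0152 -0.0018] twist 0.004 dist 49.0
```

drive_tool(
  targets=[
    {"jaw": 0.7,"travel": [-0.027,0.008,0],"twist": 0},
    {"jaw": 0.7,"travel": [-0.044,0.014,0],"twist": 0},
    {"jaw": 0.7,"travel": [-0.0487,0.0156,0],"twist": 0},
    {"jaw": 0.7,"travel": [-0.0487,0.0156,0],"twist": 0},
    {"jaw": 0.7,"travel": [-0.0487,0.0156,0],"twist": 0},
    {"jaw": 0.7,"travel": [-0.0487,0.0156,0],"twist": 0},
  ],
)

```text
t: 19.52
eef_pos: [655.5, 94.4, 213.7]
tcp_rot: [-3.141, -0.0, 2.27]
ft_force: [-0.1, -0.7, -1.1]
opening: 0.702
grip_force: 0.0
```

```bash
python3 wr.py w6 656.6 93.4 140;  python3 go.py 656.6 93.4 102 130
```

```text
proj [656.6  93.4 140. ] [282.4 218.9]
[655.5  94.5 213.9]
at [655.5  94.5 213.9] yaw 130.0 j [ 0.04  0.55  1.46  0.    1.14 -0.66] t 19.6
[-1.500e-03  1.000e-04  1.119e-01] twist 0.001 dist 112.0
```

View pics/w6.png

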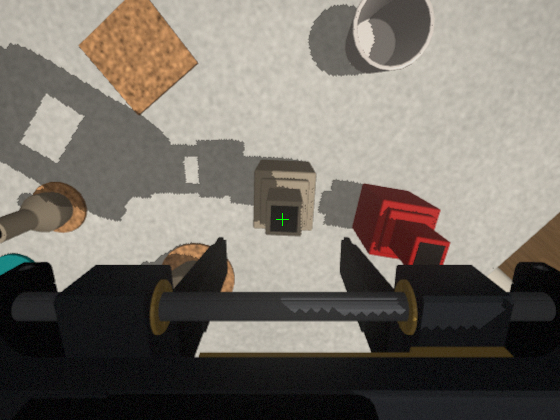

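The mark is on the large square vase's mouth at (283,219), aligned, and the red vase is clear of the fingers.

drive_tool(
  targets=[
    {"jaw": 0.6,"travel": [-0.0015,0,0.02],"twist": 0},
    {"jaw": 0.6,"travel": [-0.0015,0,0.05],"twist": 0},
    {"jaw": 0.6,"travel": [-0.0015,0,0.08],"twist": 0},
    {"jaw": 0.6,"travel": [-0.0015,0,0.102],"twist": 0},
    {"jaw": 0.6,"travel": [-0.0015,0,0.112],"twist": 0},
    {"jaw": 0.6,"travel": [-0.0015,0,0.112],"twist": 0},
    {"jaw": 0.6,"travel": [-0.0015,0,0.112],"twist": 0},
    {"jaw": 0.4,"travel": [-0.0015,0,0.112],"twist": 0},
  ],
)

```text
t: 20.23
eef_pos: [658.0, 92.8, 103.4]
tcp_rot: [3.14, 0.001, 2.269]
ft_force: [-0.5, 0.2, 0.7]
opening: 0.567
grip_force: 0.0
```

drive_tool(
  targets=[
    {"jaw": 0.2,"travel": [0,0,0],"twist": 0},
    {"jaw": 0.2,"travel": [0,0,0],"twist": 0},
    {"jaw": 0.2,"travel": [0,0,0],"twist": 0},
    {"jaw": 0.2,"travel": [0,0,0],"twist": 0},
    {"jaw": 0.2,"travel": [0,0,0],"twist": 0},
    {"jaw": 0.2,"travel": [0,0,0],"twist": 0},
    {"jaw": 0.2,"travel": [0,0,0],"twist": 0},
    {"jaw": 0.2,"travel": [0,0,0],"twist": 0},
  ],
)

```text
t: 20.9
eef_pos: [657.6, 92.4, 102.3]
tcp_rot: [3.141, 0.0, 2.269]
ft_force: [-1.4, 0.3, 5.4]
opening: 0.32
grip_force: 29.4
```

```bash
python3 go.py 439.3 102.8 162 168
```

```text
at [657.6  92.4 102.3] yaw 130.0 j [ 0.04  0.66  1.56  0.    0.91 -0.66] t 20.9
[ 0.1482 -0.1606 -0.0597] twist -0.663 dist 227.0
```

drive_tool(
  targets=[
    {"jaw": 0.2,"travel": [0,0,-0.012],"twist": 0},
    {"jaw": 0.2,"travel": [0,0,-0.035],"twist": 0},
    {"jaw": 0.2,"travel": [0,0,-0.055],"twist": 0},
    {"jaw": 0.2,"travel": [0.01,-0.011,-0.06],"twist": -0.05},
    {"jaw": 0.2,"travel": [0.03,-0.033,-0.06],"twist": -0.15},
    {"jaw": 0.2,"travel": [0.053,-0.057,-0.06],"twist": -0.25},
    {"jaw": 0.2,"travel": [0.077,-0.083,-0.06],"twist": -0.35},
    {"jaw": 0.2,"travel": [0.1,-0.108,-0.06],"twist": -0.45},
  ],
)

```text
t: 21.57
eef_pos: [508.3, 99.6, 161.7]
tcp_rot: [-3.141, -0.001, 2.724]
ft_force: [0.5, -0.1, -4.8]
opening: 0.316
grip_force: 30.0
```

```bash
python3 go.py 439.3 102.8 162 168
```

```text
at [508.3  99.6 161.7] yaw 156.1 j [ 0.07  0.41  1.88  0.    0.86 -1.09] t 21.6
[ 0.0643 -0.0251 -0.0003] twist -0.209 dist 69.0
```

drive_tool(
  targets=[
    {"jaw": 0.2,"travel": [0.025,-0.01,0],"twist": -0.1},
    {"jaw": 0.2,"travel": [0.046,-0.018,0],"twist": -0.17},
    {"jaw": 0.2,"travel": [0.06,-0.024,0],"twist": -0.2},
    {"jaw": 0.2,"travel": [0.066,-0.0262,0],"twist": -0.213},
    {"jaw": 0.2,"travel": [0.066,-0.0262,0],"twist": -0.213},
    {"jaw": 0.2,"travel": [0.066,-0.0262,0],"twist": -0.213},
    {"jaw": 0.2,"travel": [0.066,-0.0262,0],"twist": -0.213},
  ],
)

```text
t: 22.15
eef_pos: [440.6, 102.8, 161.8]
tcp_rot: [3.141, 0.001, 2.931]
ft_force: [-0.4, -0.3, -3.9]
opening: 0.31
grip_force: 30.0
```

```bash
python3 wr.py w7 439.3 102.8 6;  python3 go.py 439.3 102.8 108.3 168
```

```text
proj [439.3 102.8   6. ] [282.5 191.9]
[440.5 102.8 161.6]
at [440.5 102.8 161.6] yaw 167.9 j [ 0.08  0.32  2.03  0.    0.79 -1.28] t 22.2
[ 0.0012 -0.0002  0.0533] twist -0.001 dist 53.0
```

View pics/w7.png

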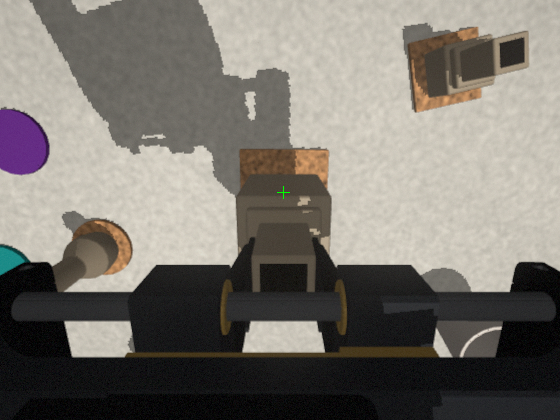

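The coaster edge runs (239,149)–(328,149), centred on and parallel to the vase. I'll lower it.

drive_tool(
  targets=[
    {"jaw": 0.2,"travel": [0.001,0,0.012],"twist": 0},
    {"jaw": 0.2,"travel": [0.001,0,0.027],"twist": 0},
    {"jaw": 0.2,"travel": [0.001,0,0.037],"twist": 0},
    {"jaw": 0.2,"travel": [0.001,0,0.043],"twist": 0},
    {"jaw": 0.2,"travel": [0.001,0,0.046],"twist": 0},
    {"jaw": 0.2,"travel": [0.001,0,0.047],"twist": 0},
    {"jaw": 0.2,"travel": [0.001,0,0.048],"twist": 0},
    {"jaw": 0.2,"travel": [0.001,0,0.049],"twist": 0},
  ],
)

```text
t: 22.87
eef_pos: [438.8, 103.1, 113.0]
tcp_rot: [3.141, 0.001, 2.932]
ft_force: [0.9, 0.3, -3.6]
opening: 0.313
grip_force: 30.0
```

drive_tool(
  targets=[
    {"jaw": 0.2,"travel": [0,0,0.001],"twist": 0},
    {"jaw": 0.2,"travel": [0,0,0.002],"twist": 0},
    {"jaw": 0.2,"travel": [0,0,0.003],"twist": 0},
    {"jaw": 0.2,"travel": [0,0,0.004],"twist": 0},
    {"jaw": 0.2,"travel": [0,0,0.0045],"twist": 0},
    {"jaw": 0.2,"travel": [0,0,0.005],"twist": 0},
    {"jaw": 0.2,"travel": [0,0,0.005],"twist": 0},
    {"jaw": 0.2,"travel": [0,0,0.005],"twist": 0},
  ],
)

```text
t: 23.53
eef_pos: [439.0, 103.1, 108.3]
tcp_rot: [3.141, 0.002, 2.932]
ft_force: [0.0, -1.0, 7.1]
opening: 0.315
grip_force: 30.0
```

drive_tool(
  targets=[
    {"jaw": 0.65,"travel": [0,0,0],"twist": 0},
    {"jaw": 0.65,"travel": [0,0,0],"twist": 0},
    {"jaw": 0.65,"travel": [0,0,0],"twist": 0},
    {"jaw": 0.65,"travel": [0,0,0],"twist": 0},
    {"jaw": 0.65,"travel": [0,0,-0.015],"twist": 0},
    {"jaw": 0.65,"travel": [0,0,-0.04],"twist": 0},
    {"jaw": 0.65,"travel": [0,0,-0.075],"twist": 0},
    {"jaw": 0.65,"travel": [0,0,-0.115],"twist": 0},
  ],
)

```text
t: 24.2
eef_pos: [437.6, 103.0, 223.1]
tcp_rot: [-3.141, -0.003, 2.932]
ft_force: [2.0, 0.3, -0.0]
opening: 0.651
grip_force: 0.0
```

drive_tool(
  targets=[
    {"jaw": 0.65,"travel": [0,0,-0.03],"twist": 0},
    {"jaw": 0.65,"travel": [0,0,-0.06],"twist": 0},
    {"jaw": 0.65,"travel": [0,0,-0.09],"twist": 0},
    {"jaw": 0.65,"travel": [0,0,-0.11],"twist": 0},
    {"jaw": 0.65,"travel": [0,0,-0.11],"twist": 0},
    {"jaw": 0.65,"travel": [0,0,-0.11],"twist": 0},
    {"jaw": 0.65,"travel": [0,0,-0.11],"twist": 0},
    {"jaw": 0.65,"travel": [0,0,-0.11],"twist": 0},
  ],
)

```text
t: 24.87
eef_pos: [438.1, 103.0, 331.4]
tcp_rot: [-3.141, -0.002, 2.932]
ft_force: [-0.4, 0.4, 0.8]
opening: 0.65
grip_force: 0.0
```

Run:
```python
from cell import read_camera
from h import *
c=read_camera("scene");im=c["frame"][:,:,::-1].copy()
for p in [(648,-78,146),(458.4,-109.5,96),(439.2,102.8,146),(355,281,96)]:
    cv2.drawMarker(im,tuple(int(round(v)) for v in proj(c,p)),(0,255,0),cv2.MARKER_CROSS,6,1)
cv2.imwrite("pics/end.png",cv2.resize(im[90:340,90:440],None,fx=2.25,fy=2.25,interpolation=cv2.INTER_CUBIC))
```

```text
(no output)
```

View pics/end.png

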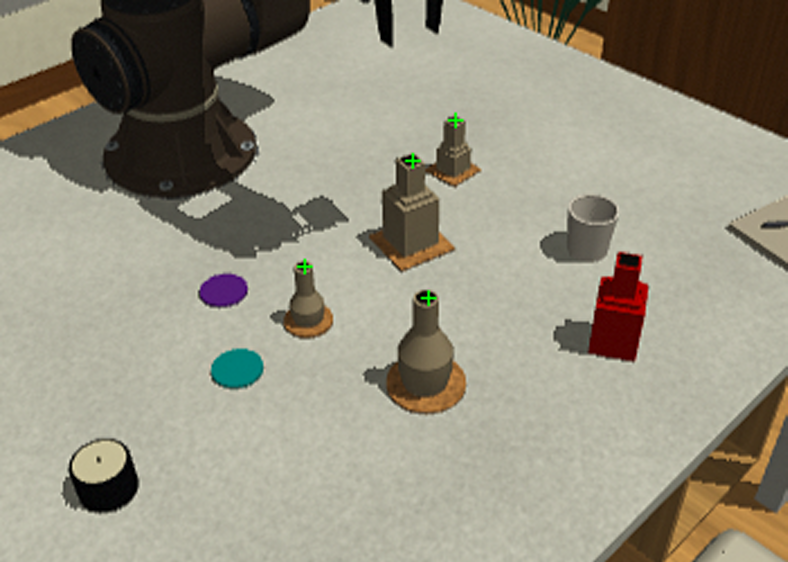

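All four vases stand upright and centred, with the rim marks on their mouths at (428,297), (304,267), (412,160) and (455,120). The cup and candle look undisturbed, so I'm handing in.

```bash
python3 -c "from cell import job_done;print(job_done())"
```

```text
the job is handed in; nothing more can be done
None
```

I placed all four vases upright on their matching coasters and handed the job in at about 25 s; the last picture shows them centred with the square ones aligned, and no verdict came back.

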